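# Slide the shelf stop into its notch

### The arm

A 6-joint arm with a two-finger parallel gripper is mounted at the origin on the work surface. World frame = base frame: x ahead of the robot, y to its left, z up, the work surface at z = 0. Lengths are in m, angles in rad, forces in N, time in s.
With the tool pointing down it reaches from about 0.4 to 0.825 m from the base axis. Payload 7 kg.
Tool frame: the origin (TCP) lies midway between the tips of the shut fingers; the grasp point (between the pads) lies hold_point_z behind it (hold_point_z is the distance from the TCP to the grasp point, in m); z points along the fingers, y is the line along which they close (so a half turn about z gives the same grasp; the last joint's range is limited). The gripper opens to 88 mm and grips with 3 to 60 N. Pads are 19 mm wide; open, the fingers measure 130 mm over their backs; the gripper's body (78 mm by 193 mm) begins 47 mm behind the grasp point.
Start: joints at [1.515, 0.359, 0.012, 0, -1.224, -0.288], TCP at [0.228, 0.635, 0.227] pointing down, gripper open.
Joint ranges: [-3.07, 3.07], [-1.43, 2.12], [-1.02, 1.25], [-3.03, 1.67], [-3.05, -0], [-3.03, 3.03]. Speed limits (rad/s): [2.39, 2.39, 3.01, 3.14, 3.14, 3.14].

### API

Orientations are given as [roll, pitch, yaw] about the fixed x, y, z axes, in that order (R = Rz(yaw) Ry(pitch) Rx(roll)).
In Python, from station import * gives the robot as it stands.
- The arm moves only by the tool apply_moves, never from a script. Its argument "steps" is a list of rows, each an object with "translation": the shift along the world's x, y, z scaled (see below), a list of three; "rotation": the turn, a rotation vector about the world's x, y, z scaled (see below), a list of three. A call has exactly 10 rows; each row is the pose to reach, as a shift and turn from the pose commanded when the call began; what a row does not reach only later rows make up. The controller multiplies each number of a shift by 250 mm and each number of a turn by 30 degrees. A row lasts 1/12 s, in which the tool goes at most 41.7 mm and 7.16 degrees, less where a joint would pass 70% of its speed; a pose out of reach is approached as far as the arm can. A call with a number of a shift or a turn outside -1 to 1 is refused whole. A call with a gripper value outside its range is refused whole. "jaw" is the closure, from -1 (fully open) to 1 (shut), so that 0 is half open, set as the call begins (left out, the last holds). The fingers move at their own pace and stop on an object; "newtons" is the grip in N (left out, the last holds). Time passes only in rows, so rows that repeat a pose let the fingers close, or fill a call up. It gives the time, the measured TCP pose, the force, the opening and the grip force at its end, in the units of the state.
- get_state(): the state, without advancing time (a new reading comes with each control period).
- grab_frame(name): name is "scene" or "top" or "wrist"; returns the picture (384x512x3 uint8, blue, green, red); there is no depth.
- camera_model(name): a dict with "fx", "fy", "cx", "cy" (pixels), "xyz" and "rotation" of the camera in the world. Camera axes: x right, y down, z forward; pixel columns grow to the right and rows downward; lengths in m; the calibration is good to about 2 mm. A picture is of the moment at which its call begins: read the wrist's pose just before it. camera_model takes no time and is no camera call; for the wrist camera it gives the pose at the moment of the call.
- job_done(): hands the job in; it is judged then, once.
The state is a dict: "t": time; "q": joint angles; "qd": joint speeds; "joint_efforts": joint torques, N m; "eef_pos": TCP position; "ee_rot": TCP orientation; "force": force on the tool from outside, world axes, zero at the start; "moment": the same for the moment, N m; "width": finger opening in m; "gripper_force": force on a finger pad.
Only numpy, scipy, OpenCV 4.12 (cv2) and the standard library are available. Lean on these libraries where they do the work, as an engineer would, in place of code of your own. Each camera call takes 0.05 s, during which the arm holds its last target. There are 200 camera calls.

### The job

On the pine board, push the upright sliding stop along the chrome rail, away from the C-clamp, until its side roller climbs over the first, gentle ridge of the small metal strip and drops into the notch behind it. Do not shove it on over the second, steeper ridge, and leave it sitting in the notch. Only push it with the fingers: do not pinch it, and leave the tin, the dispenser, the peg and the scoop where they are.

Things in the scene. Friction and masses are not known exactly. Their poses are not given: they have to be found in the camera images.
- board: Pine board on battens, 200 x 560 mm, fixed; top 45 mm above the work surface. Origin: its centre at work-surface height; z up, y along board and rail, away from the C-clamp. Chrome rail 18 mm wide, top at 65 mm, along x = 0 from y = -270 to 150 mm. The C-clamp at its -y end (y -298 to -240 mm) stands 135 mm above the work surface. Tin and dispenser stand beyond y = 175 mm.
- stop (a joint): Travel of the sliding stop along the rail, m: 0 clamp-side limit, 0.25 far limit, growing along the board's +y; starts at 0 to 0.04. Stays where left. Friction 1.5 N, plus 1 N per 0.1 m/s. The gentle ridge takes about 6 N; past its crest the stop jumps into the notch by itself. Leaving the notch takes 15 to 22 N over the steep ridge, 10 to 13 N backwards.
- push_face (a point): Middle of the clamp-side (-y) face of the stop's upright plate, the face to push, 106 mm above the work surface. Plate 90 mm wide across the rail, 18 mm thick, from 75 to 134 mm above the work surface, on a 90 mm wide shoe that sticks out 7 mm before and behind it below 75 mm. A housing overhangs 33 mm on the +x side. Axes as the board's.
- roller (a point): Centre of the dark roller (17 mm diameter, axis across the rail) under the stop's side housing, 62 mm to the +x side of the rail's centre line and 9 mm ahead (+y) of push_face; 60 mm above the work surface when down. It rolls freely; a spring presses it down. Axes as the board's.
- pawl (a joint): How far the roller is lifted, in m: 0 is fully down (before the strip, and again in the notch), 7 mm on the gentle ridge, 8.4 mm on the steep one. It is pressed down with 8 N at 0 and 12 N at 8 mm.
- detent: Aluminium strip 26 x 72 mm fixed on the board beside the rail; its place along the rail varies. Origin: underside (45 mm above the work surface) under the notch's centre: the roller is home at y = 0 here. Axes as the board's. Along y: gentle ridge rising 22 degrees from -34 to -12 mm, falling 45 degrees to the notch floor (-4 to +5 mm), then a steep ridge, 60 degrees, crest at +10 to +14 mm.
- tin: White enamel-look steel tin with lid and knob, 80 mm across, 104 mm high, standing loose on the far end of the board. Origin: centre of its underside. Leave alone.
- dispenser: Closed glass dispenser with a press pump, 64 mm across, 148 mm high, standing loose on the far end of the board beside the tin. Origin: centre of its underside. Leave alone.
- peg: Clear plastic peg, 16 mm thick with a 22 mm head, 50 mm high, standing loose on the robot-side edge of the board, about 78 mm from the rail's centre line. Origin: its foot. Leave alone.
- scoop: Purple plastic scoop, 155 mm long, 30 mm high, lying loose on the work surface along the board's far (+x) edge. Origin: centre of the underside of its bowl. Leave alone.

How it is judged:
At the end, for the whole second after the job is handed in: The roller rests in the notch (within 4 mm of its centre along the rail, lifted less than 2 mm), the stop is still (under 5 mm/s), and tin, dispenser, peg and scoop are within 20 mm of where they began (y of roller in the frame of detent between -0.004 and 0.004 m and value of joint pawl below 0.002 m and velocity of joint stop between -0.005 and 0.005 m/s and distance of each of tin, dispenser, peg, scoop from where it was at the start of the episode below 0.02 m); the robot touches nothing.
It fails at once if the stop is pinched: its clamp-side and far faces are both pressed by the fingers at once (contact force between any of stop_c4, stop_c5 and the fingers above 0.5 N and contact force between any of stop_c6, stop_c7 and the fingers above 0.5 N).
It fails at once if the stop is shoved past the notch, over the steep ridge (y of roller in the frame of detent above 0.014 m).
It fails at once if the tin, dispenser, peg or scoop is moved or lifted (distance of any of tin, dispenser, peg, scoop from where it was at the start of the episode above 0.02 m).
It also fails if it takes over 42 s, if anything falls off the work surface, if the arm or the gripper's body presses on something with over 40 N, if the wrist force passes 120 N, or if a joint passes its speed limit or range.

## Working session

There is one attempt and no reset: what is moved stays moved. The work goes in short steps, Python scripts to look and compute and a tool call to move; the robot and the scene stay as the last step left them, time stands still between calls to the robot, and variables do not carry over. Pictures are saved under pics/ and viewed, at most 10 in all, crops included, and the job is handed in when it is done.

Besides the shell and the picture viewer there is one more tool, called after "Emit:" as name(argument=value, ...) on one line, values as JSON. apply_moves: Moves the arm, as the interface text tells. Shifts and turns lie within -1 to 1; 1 stands for 250 mm of shift or 30 degrees of turn. Its arguments: {"type":"object","properties":{"steps":{"type":"array"},"jaw":{"type":"number"},"newtons":{"type":"number"}},"required":["steps"]}

```bash
mkdir -p pics; python3 - <<'E'
from station import *
import cv2
s=get_state(); print(s['t'],s['eef_pos'],s['ee_rot'],s['width'])
for n in ("scene","top"):
    im=grab_frame(n); cv2.imwrite(f"pics/{n}0.png",cv2.resize(im,(800,600),interpolation=cv2.INTER_CUBIC)); cv2.imwrite(f"pics/{n}_raw.png",im)
    c=camera_model(n); print(n,c)
E
```

```text
0.0 [0.22737893 0.63504082 0.2256399 ] [ 3.13995452e+00 -1.55738497e-04 -3.43915712e-01] 0.08764682887629846
scene {'fx': 404.4400666514162, 'fy': 404.4400666514162, 'cx': 256.35171632254196, 'cy': 186.77102655439035, 'xyz': array([1.23375899, 0.15391561, 0.53026179]), 'rotation': array([-2.16866754, -0.00924103,  1.67027343])}
top {'fx': 441.15747651756305, 'fy': 441.15747651756305, 'cx': 260.61102934125483, 'cy': 190.0309308331521, 'xyz': array([0.43610734, 0.06101935, 1.04820206]), 'rotation': array([-2.97051771e+00,  7.51853758e-04, -1.57310700e+00])}
```

View pics/scene0.png

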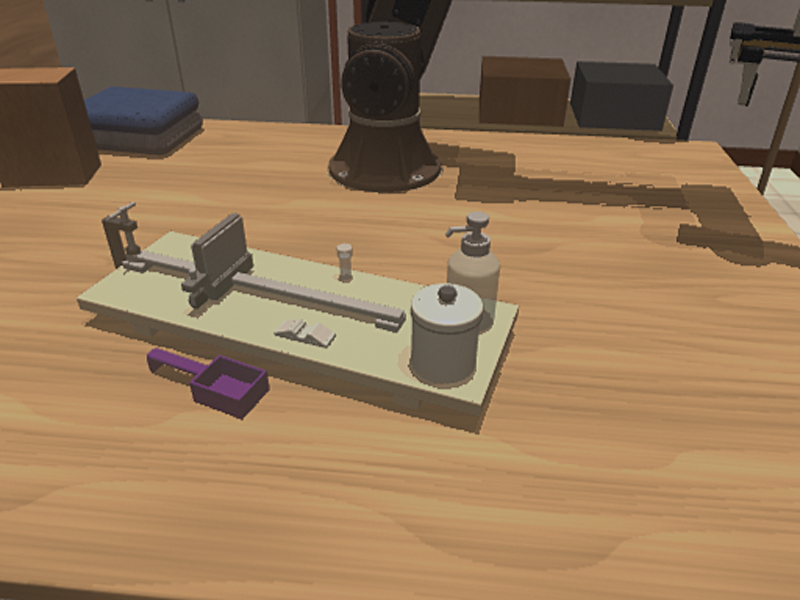

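View pics/top0.png

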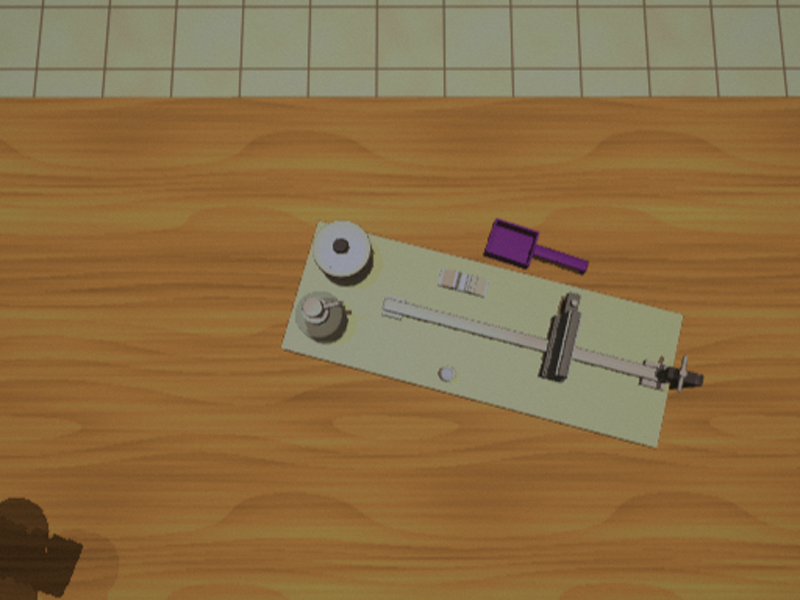

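The scene view shows the stop at about (220,255), the strip at (305,332) and the peg at (345,262). In the top view (800x600), the board corners are at (318,222), (682,315), (657,446) and (283,349), the stop is at (561,338) and the strip at (464,283).

```bash
cat > h.py <<'E'
import numpy as np, cv2
from scipy.spatial.transform import Rotation as R
from station import *
def ray(n,px,c=None):
    c=c or camera_model(n)
    d=np.array([(px[0]-c['cx'])/c['fx'],(px[1]-c['cy'])/c['fy'],1])
    return np.array(c['xyz']),R.from_euler('xyz',c['rotation']).apply(d)
def at(n,px,z,c=None):
    o,d=ray(n,px,c); return o+d*(z-o[2])/d[2]
def proj(n,p,c=None):
    c=c or camera_model(n)
    v=R.from_euler('xyz',c['rotation']).inv().apply(np.array(p)-c['xyz'])
    return np.array([c['fx']*v[0]/v[2]+c['cx'],c['fy']*v[1]/v[2]+c['cy']])
E
python3 - <<'E'
from h import *
P=np.array([at("top",np.array(p)/1.5625,.045) for p in [(318,222),(682,315),(657,446),(283,349)]])
print(P.round(4)); print(np.linalg.norm(P-np.roll(P,-1,0),axis=1))
c=P.mean(0); print(c)
# y axis: from clamp (corners 1,2) to corners 0,3
v=P[0]+P[3]-P[1]-P[2]; a=np.degrees(np.arctan2(v[1],v[0])); print("yaxis dir deg",a,"board yaw",a-90)
im=cv2.imread("pics/top_raw.png")
cr=im[130:260,240:455]; cv2.imwrite("pics/c1.png",cv2.resize(cr,None,fx=3.7,fy=3.7,interpolation=cv2.INTER_CUBIC))
E
```

```text
[[ 0.7242  0.1954  0.045 ]
 [ 0.5815 -0.3425  0.045 ]
 [ 0.3932 -0.2937  0.045 ]
 [ 0.5328  0.2427  0.045 ]]
[0.55647467 0.19447077 0.55419723 0.19714866]
[ 0.55793031 -0.04952383  0.045     ]
yaxis dir deg 75.2745934022804 board yaw -14.725406597719598
```

View pics/c1.png

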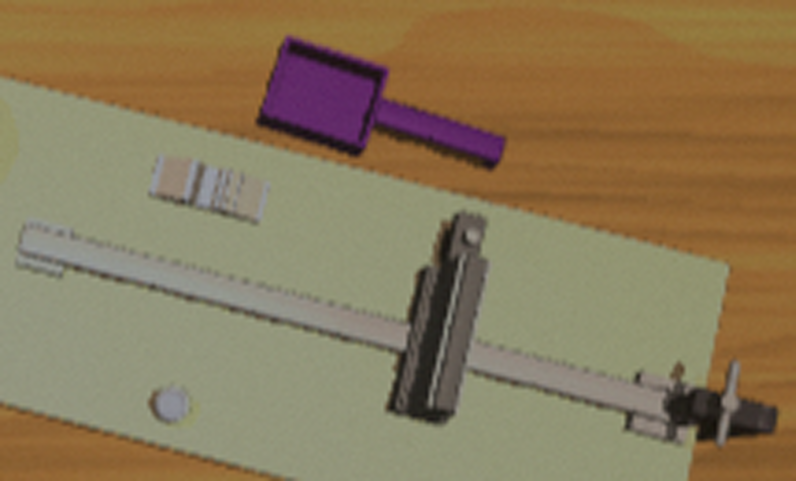

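The enlarged top crop shows the strip from about (154,175) to (265,200), with the notch around (215,188). The right edge of the plate's top runs from about (487,258) to (450,420), and the rail ends at about (30,240).

```bash
python3 - <<'E'
from h import *
im=cv2.imread("pics/top_raw.png")
B=R.from_euler('z',-14.73,degrees=True); c=np.array([.558,-.0495,0])
f=lambda p,z: (B.inv().apply(at("top",np.array(p)/3.7+[240,130],z)-c)*1000).round(1)
print("strip L",f((154,175),.048),"R",f((265,200),.048),"notch",f((215,188),.05))
print("plate top",f((487,258),.134),f((450,420),.134))
print("rail far end",f((28,240),.065),"clamp axis rail",f((640,400),.065))
print("peg",f((171,403),.095))
for z in (.134,.1): print("housing bolt",f((471,236),z))
# enlarged crops: strip and stop from scene and top
a=im[160:200,275:320]; b=im[180:250,335:385]
s=cv2.imread("pics/scene_raw.png"); d=s[195:230,165:225]; e=s[130:200,110:175]
r=lambda x:cv2.resize(x,(400,300),interpolation=cv2.INTER_CUBIC)
cv2.imwrite("pics/c2.png",np.vstack([np.hstack([r(a),r(b)]),np.hstack([r(d),r(e)])]))
E
```

```text
strip L [62.2 80.7 48. ] R [64.2  9.9 48. ] notch [63.3 41.9 50. ]
plate top [  45.3 -113.9  134. ] [ -49.1 -113.1  134. ]
rail far end [1.000e-01 1.451e+02 6.500e+01] clamp axis rail [  -1.4 -235.1   65. ]
peg [-76.2  37.9  95. ]
housing bolt [  55.4 -102.4  134. ]
housing bolt [  62.9 -109.   100. ]
```

View pics/c2.png

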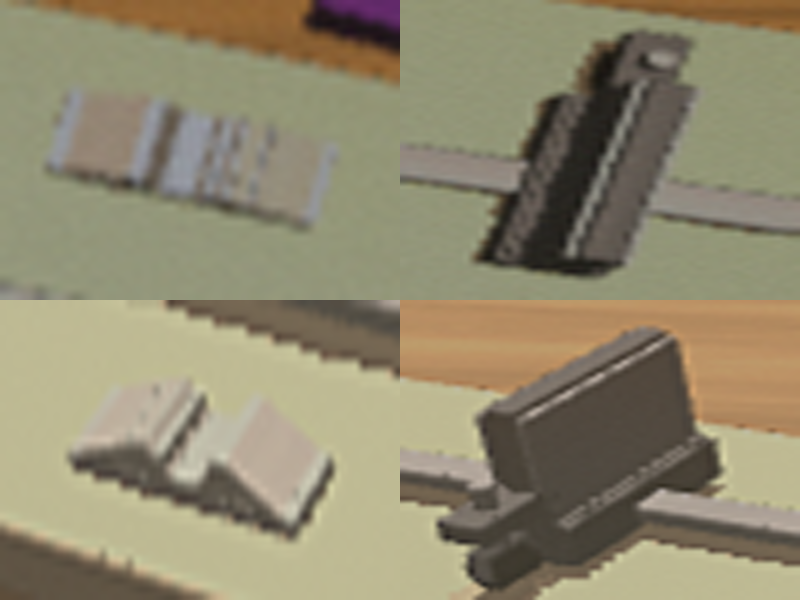

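The strip runs from y≈10 to 81 mm, so the notch is at about y≈45. The push face is at about y≈-113, which leaves roughly 149 mm of travel. I'll approach with the fingers shut and the closing axis across the rail.

Emit:
apply_moves(jaw=1, newtons=10, steps=[{"translation": [0.06,-0.084,0.05],"rotation": [0,0,-0.0944]},{"translation": [0.12,-0.168,0.1],"rotation": [0,0,-0.189]},{"translation": [0.18,-0.252,0.15],"rotation": [0,0,-0.283]},{"translation": [0.24,-0.336,0.2],"rotation": [0,0,-0.378]},{"translation": [0.3,-0.42,0.24],"rotation": [0,0,-0.472]},{"translation": [0.36,-0.504,0.24],"rotation": [0,0,-0.566]},{"translation": [0.42,-0.588,0.24],"rotation": [0,0,-0.661]},{"translation": [0.48,-0.672,0.24],"rotation": [0,0,-0.755]},{"translation": [0.54,-0.756,0.24],"rotation": [0,0,-0.85]},{"translation": [0.6,-0.84,0.24],"rotation": [0,0,-0.944]}])

```text
t: 0.93
eef_pos: [0.3779, 0.4242, 0.2863]
ee_rot: [3.141, -0.0, -0.84]
force: [-0.5, 0.7, -0.0]
width: 0.0265
gripper_force: 0.0
```

Emit:
apply_moves(steps=[{"translation": [0.048,-0.084,0],"rotation": [0,0,-0.0944]},{"translation": [0.096,-0.168,0],"rotation": [0,0,-0.189]},{"translation": [0.144,-0.252,0],"rotation": [0,0,-0.283]},{"translation": [0.192,-0.336,0],"rotation": [0,0,-0.378]},{"translation": [0.24,-0.42,0],"rotation": [0,0,-0.472]},{"translation": [0.288,-0.504,0],"rotation": [0,0,-0.566]},{"translation": [0.336,-0.588,0],"rotation": [0,0,-0.661]},{"translation": [0.384,-0.672,0],"rotation": [0,0,-0.755]},{"translation": [0.432,-0.756,0],"rotation": [0,0,-0.85]},{"translation": [0.48,-0.84,0],"rotation": [0,0,-0.944]}])

```text
t: 1.77
eef_pos: [0.4977, 0.2143, 0.2863]
ee_rot: [3.141, -0.0, -1.335]
force: [1.3, -0.3, 0.4]
width: 0.0007
gripper_force: 0.0
```

Emit:
apply_moves(steps=[{"translation": [0.009,-0.084,0],"rotation": [0,0,-0.0944]},{"translation": [0.018,-0.168,0],"rotation": [0,0,-0.189]},{"translation": [0.028,-0.252,0],"rotation": [0,0,-0.283]},{"translation": [0.037,-0.336,0],"rotation": [0,0,-0.378]},{"translation": [0.046,-0.42,0],"rotation": [0,0,-0.472]},{"translation": [0.055,-0.504,0],"rotation": [0,0,-0.566]},{"translation": [0.064,-0.588,0],"rotation": [0,0,-0.661]},{"translation": [0.074,-0.672,0],"rotation": [0,0,-0.755]},{"translation": [0.083,-0.756,0],"rotation": [0,0,-0.85]},{"translation": [0.092,-0.84,0],"rotation": [0,0,-0.944]}])

```text
t: 2.6
eef_pos: [0.5203, 0.0044, 0.2863]
ee_rot: [3.141, -0.0, -1.829]
force: [0.1, 0.9, 0.2]
width: 0.0006
gripper_force: 0.0
```

Emit:
apply_moves(steps=[{"translation": [0,-0.08,0],"rotation": [0,0,0]},{"translation": [0,-0.16,0],"rotation": [0,0,0]},{"translation": [0,-0.24,0],"rotation": [0,0,0]},{"translation": [0,-0.32,0],"rotation": [0,0,0]},{"translation": [0,-0.4,0],"rotation": [0,0,0]},{"translation": [0,-0.48,0],"rotation": [0,0,0]},{"translation": [0,-0.56,0],"rotation": [0,0,0]},{"translation": [0,-0.64,0],"rotation": [0,0,0]},{"translation": [0,-0.72,0],"rotation": [0,0,0]},{"translation": [0,-0.8,0],"rotation": [0,0,0]}])

```text
t: 3.43
eef_pos: [0.5202, -0.1955, 0.2862]
ee_rot: [3.141, 0.0, -1.827]
force: [0.3, 0.4, 0.6]
width: 0.0
gripper_force: 0.0
```

```bash
python3 - <<'E'
from h import *
s=get_state(); print(s['t'],s['eef_pos'],s['ee_rot'],s['width'],s['force'],s['q'])
im=grab_frame("wrist"); t=grab_frame("top")
B=R.from_euler('z',-14.73,degrees=True); c=np.array([.558,-.0495,0])
print(B.inv().apply(s['eef_pos']-c), hold_point_z if 'hold_point_z' in globals() else '')
cv2.imwrite("pics/w1.png",np.hstack([cv2.resize(im,(400,300)),cv2.resize(t,(400,300))]))
E
```

```text
3.4333 [ 0.52017069 -0.19545145  0.28622492] [ 3.14094575e+00  2.55361522e-05 -1.82665108e+00] 4.371903675275747e-05 [0.29709145 0.39941833 0.6341467 ] [-7.14390812e-03  1.28564647e-01 -1.58209795e-01 -1.91788075e-04
 -1.28464261e+00 -2.48656647e-01]
[ 0.00052421 -0.15077336  0.28622492] 0.0188
```

View pics/w1.png

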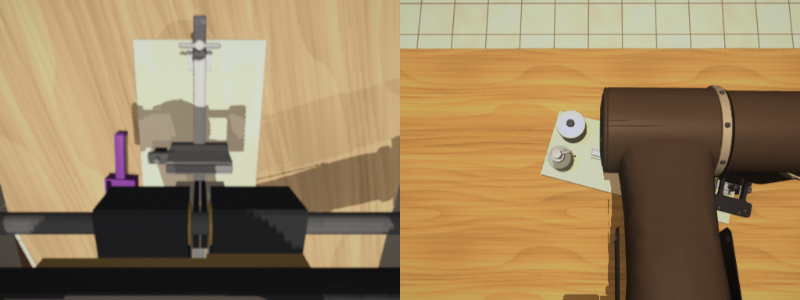

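The wrist view shows the stop's plate at about (190,155), the clamp above it at (200,45), and the fingers at the bottom near (198,235). I'll check by projection where the fingers will come down.

```bash
python3 - <<'E'
from h import *
B=R.from_euler('z',-14.73,degrees=True); c=np.array([.558,-.0495,0])
w=lambda x,y,z: B.apply(np.array([x,y,z])/1000)+c
m=camera_model("wrist"); print(B.inv().apply(m['xyz']-c),m['rotation'])
for p in [(-45,-113.5,134),(45,-113.5,134),(0,-95,134),(0,-150,95),(0,-150,286),(0,-240,65),(0,-270,135)]: print(p,(proj("wrist",w(*p))/1.28).round())
E
```

```text
[ 0.00191559 -0.23054947  0.44415744] [ 2.84597537e+00 -1.85824834e-04  2.88390615e+00]
(-45, -113.5, 134) [235. 167.]
(45, -113.5, 134) [168. 167.]
(0, -95, 134) [201. 180.]
(0, -150, 95) [201. 134.]
(0, -150, 286) [203. 195.]
(0, -240, 65) [201.  69.]
(0, -270, 135) [201.  40.]
```

Emit:
apply_moves(steps=[{"translation": [0,0,-0.09],"rotation": [0,0,0]},{"translation": [0,0,-0.18],"rotation": [0,0,0]},{"translation": [0,0,-0.27],"rotation": [0,0,0]},{"translation": [0,0,-0.36],"rotation": [0,0,0]},{"translation": [0,0,-0.45],"rotation": [0,0,0]},{"translation": [0,0,-0.54],"rotation": [0,0,0]},{"translation": [0,0,-0.62],"rotation": [0,0,0]},{"translation": [0,0,-0.69],"rotation": [0,0,0]},{"translation": [0,0,-0.74],"rotation": [0,0,0]},{"translation": [0,0,-0.764],"rotation": [0,0,0]}])

```text
t: 4.37
eef_pos: [0.5192, -0.1939, 0.0934]
ee_rot: [3.138, -0.0, -1.827]
force: [-0.9, -1.3, 0.2]
width: 0.0009
gripper_force: 0.0
```

```bash
python3 - <<'E'
from h import *
s=get_state(); print(s['t'],s['eef_pos'],s['force'])
im=grab_frame("wrist"); t=grab_frame("scene")
cv2.imwrite("pics/w2.png",np.hstack([cv2.resize(im,(400,300)),cv2.resize(t[110:245,80:260],(400,300))]))
E
```

```text
4.3667 [ 0.5192263 -0.1939364  0.0934428] [-0.86851565 -1.31212709  0.15135932]
```

View pics/w2.png

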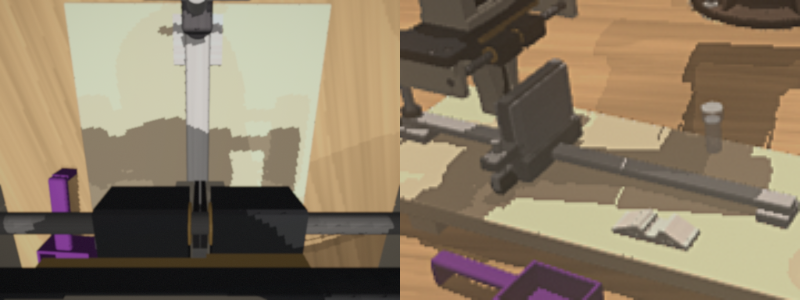

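The wrist view shows the fingers on the clamp side of the plate. In the scene crop the stop stands upright at about (535,115), with the strip at (655,228) ahead of it. I'll push at moderate speed up to just before the ridge.

Emit:
apply_moves(steps=[{"translation": [0.007,0.025,0],"rotation": [0,0,0]},{"translation": [0.013,0.05,0],"rotation": [0,0,0]},{"translation": [0.02,0.075,0],"rotation": [0,0,0]},{"translation": [0.026,0.1,0],"rotation": [0,0,0]},{"translation": [0.033,0.126,0],"rotation": [0,0,0]},{"translation": [0.04,0.151,0],"rotation": [0,0,0]},{"translation": [0.046,0.176,0],"rotation": [0,0,0]},{"translation": [0.053,0.201,0],"rotation": [0,0,0]},{"translation": [0.06,0.226,0],"rotation": [0,0,0]},{"translation": [0.066,0.251,0],"rotation": [0,0,0]}])

```text
t: 5.3
eef_pos: [0.5372, -0.1312, 0.0956]
ee_rot: [3.142, -0.0, -1.827]
force: [1.6, -2.6, 1.5]
width: 0.0001
gripper_force: 1.1
```

Emit:
apply_moves(steps=[{"translation": [0.007,0.027,0],"rotation": [0,0,0]},{"translation": [0.014,0.054,0],"rotation": [0,0,0]},{"translation": [0.021,0.081,0],"rotation": [0,0,0]},{"translation": [0.028,0.108,0],"rotation": [0,0,0]},{"translation": [0.035,0.135,0],"rotation": [0,0,0]},{"translation": [0.042,0.162,0],"rotation": [0,0,0]},{"translation": [0.049,0.186,0],"rotation": [0,0,0]},{"translation": [0.055,0.209,0],"rotation": [0,0,0]},{"translation": [0.06,0.226,0],"rotation": [0,0,0]},{"translation": [0.062,0.236,0],"rotation": [0,0,0]}])

```text
t: 6.13
eef_pos: [0.5525, -0.0721, 0.0954]
ee_rot: [3.141, -0.0, -1.826]
force: [0.2, -1.9, -0.4]
width: 0.0004
gripper_force: 0.9
```

```bash
python3 - <<'E'
from h import *
B=R.from_euler('z',-14.73,degrees=True); c=np.array([.558,-.0495,0])
t=grab_frame("scene"); s=get_state()
print(s['t'],s['eef_pos'],s['force'],B.inv().apply(s['eef_pos']-c)*1000,B.inv().apply(s['force']))
cv2.imwrite("pics/s3.png",cv2.resize(t[140:235,130:257],(800,600),interpolation=cv2.INTER_CUBIC))
E
```

```text
6.1833 [ 0.5526127 -0.0719278  0.0954428] [ 0.91794106  1.06095084 -0.43695544] [  0.49234061 -23.06050321  95.44280496] [ 0.6180107   1.25948214 -0.43695544]
```

View pics/s3.png

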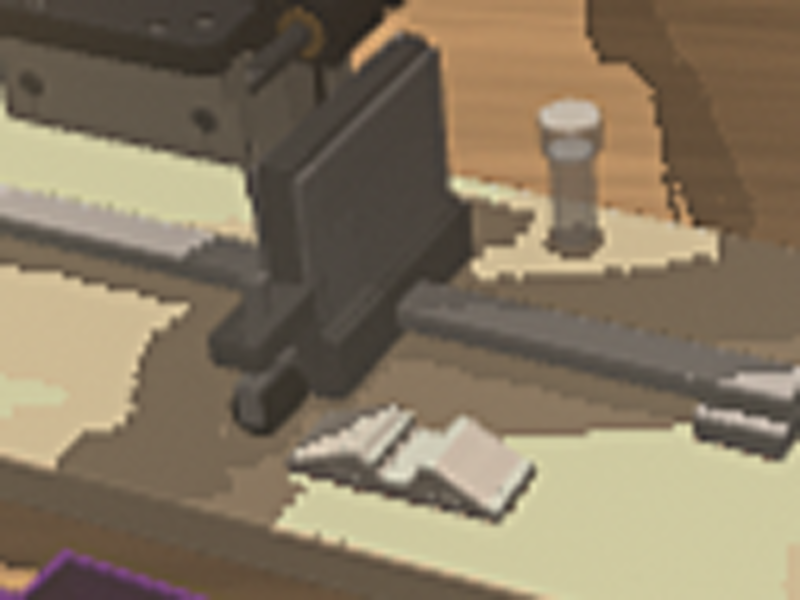

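The picture shows the roller's outer face at about (255,405), just before the strip, whose ramp begins at (290,462). The notch floor's front edge is at about (403,477), the stop stands upright and the peg is clear at (570,180).

```bash
python3 - <<'E'
from h import *
B=R.from_euler('z',-14.73,degrees=True); c=np.array([.558,-.0495,0])
def f(p,x,z):  # intersect with plane board x=x (fit y,z) and z plane
    q=np.array(p)/6.3+[130,140]; o,d=ray("scene",q); o=B.inv().apply(o-c); d=B.inv().apply(d)
    return ((o+d*(x-o[0])/d[0])*1000).round(1),((o+d*(z-o[2])/d[2])*1000).round(1)
print("roller",f((255,405),.075,.060))
print("notch floor front",f((403,477),.076,.0515)); print("strip near end",f((290,462),.076,.046),"far end",f((497,517),.076,.046))
print("peg top",f((570,115),-.078,.095))
E
```

```text
roller (array([75. ,  1.2, 64.6]), array([69.8, -2.4, 60. ]))
notch floor front (array([76. , 51. , 51.7]), array([75.8, 50.9, 51.5]))
strip near end (array([76. , 11.8, 46.3]), array([75.6, 11.5, 46. ])) far end (array([76. , 82. , 45.3]), array([76.8, 82.4, 46. ]))
peg top (array([-78. ,  37.4,  91.1]), array([-72. ,  40.3,  95. ]))
```

Emit:
apply_moves(steps=[{"translation": [0.0035,0.0135,0],"rotation": [0,0,0]},{"translation": [0.007,0.027,0],"rotation": [0,0,0]},{"translation": [0.0105,0.04,0],"rotation": [0,0,0]},{"translation": [0.014,0.053,0],"rotation": [0,0,0]},{"translation": [0.0175,0.066,0],"rotation": [0,0,0]},{"translation": [0.021,0.079,0],"rotation": [0,0,0]},{"translation": [0.024,0.091,0],"rotation": [0,0,0]},{"translation": [0.027,0.102,0],"rotation": [0,0,0]},{"translation": [0.029,0.11,0],"rotation": [0,0,0]},{"translation": [0.0305,0.116,0],"rotation": [0,0,0]}])

```text
t: 7.02
eef_pos: [0.5598, -0.0444, 0.0955]
ee_rot: [3.141, -0.001, -1.827]
force: [-0.7, -6.5, -0.7]
width: 0.0007
gripper_force: 3.4
```

The force along the rail is about 6.5 N, so the roller is climbing the ridge. I'll continue slowly.

Emit:
apply_moves(steps=[{"translation": [0.001,0.003,0],"rotation": [0,0,0]},{"translation": [0.0015,0.006,0],"rotation": [0,0,0]},{"translation": [0.0025,0.009,0],"rotation": [0,0,0]},{"translation": [0.003,0.012,0],"rotation": [0,0,0]},{"translation": [0.004,0.0155,0],"rotation": [0,0,0]},{"translation": [0.005,0.0185,0],"rotation": [0,0,0]},{"translation": [0.0055,0.0215,0],"rotation": [0,0,0]},{"translation": [0.0065,0.025,0],"rotation": [0,0,0]},{"translation": [0.0075,0.028,0],"rotation": [0,0,0]},{"translation": [0.008,0.031,0],"rotation": [0,0,0]}])

```text
t: 7.85
eef_pos: [0.562, -0.0359, 0.0955]
ee_rot: [3.141, -0.0, -1.827]
force: [-0.1, -1.6, -0.6]
width: 0.0007
gripper_force: 0.8
```

Emit:
apply_moves(steps=[{"translation": [0.0005,0.002,0],"rotation": [0,0,0]},{"translation": [0.001,0.004,0],"rotation": [0,0,0]},{"translation": [0.0015,0.006,0],"rotation": [0,0,0]},{"translation": [0.002,0.008,0],"rotation": [0,0,0]},{"translation": [0.002,0.008,0],"rotation": [0,0,0]},{"translation": [0.002,0.008,0],"rotation": [0,0,0]},{"translation": [0.002,0.008,0],"rotation": [0,0,0]},{"translation": [0.002,0.008,0],"rotation": [0,0,0]},{"translation": [0.002,0.008,0],"rotation": [0,0,0]},{"translation": [0.002,0.008,0],"rotation": [0,0,0]}])

```text
t: 8.68
eef_pos: [0.5627, -0.0341, 0.0956]
ee_rot: [3.142, 0.0, -1.827]
force: [0.7, -0.3, 0.8]
width: 0.0002
gripper_force: 0.0
```

```bash
python3 - <<'E'
from h import *
t=grab_frame("scene"); cv2.imwrite("pics/s4.png",cv2.resize(t[140:235,130:257],(800,600),interpolation=cv2.INTER_CUBIC))
E
```

```text
(no output)
```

View pics/s4.png

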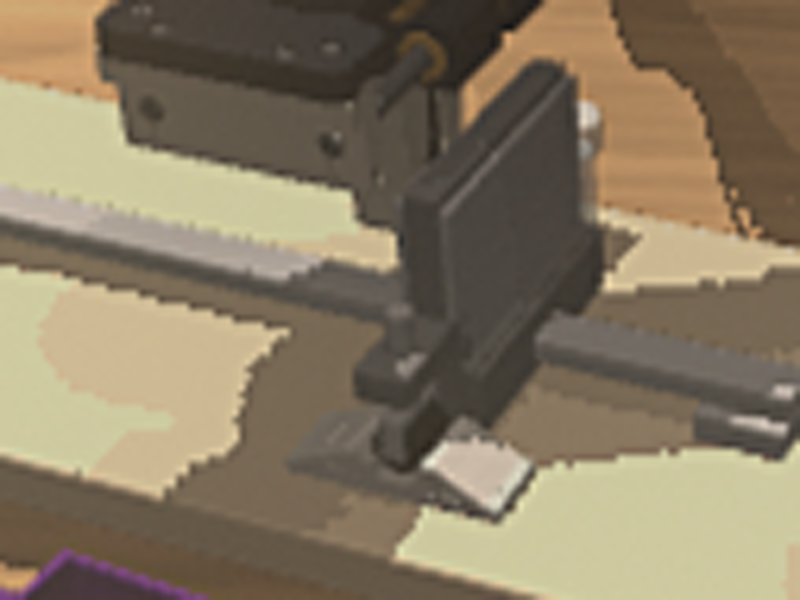

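The roller's outer face is now at about (393,445), down in the notch behind the gentle ridge, and the contact force is about zero. I'll back off towards the clamp and then go up.

Emit:
apply_moves(steps=[{"translation": [-0.01,-0.04,0],"rotation": [0,0,0]},{"translation": [-0.03,-0.1,0],"rotation": [0,0,0]},{"translation": [-0.05,-0.18,0],"rotation": [0,0,0]},{"translation": [-0.06,-0.24,0.02],"rotation": [0,0,0]},{"translation": [-0.06,-0.24,0.1],"rotation": [0,0,0]},{"translation": [-0.06,-0.24,0.2],"rotation": [0,0,0]},{"translation": [-0.06,-0.24,0.3],"rotation": [0,0,0]},{"translation": [-0.06,-0.24,0.4],"rotation": [0,0,0]},{"translation": [-0.06,-0.24,0.48],"rotation": [0,0,0]},{"translation": [-0.06,-0.24,0.5],"rotation": [0,0,0]}])

```text
t: 9.57
eef_pos: [0.5491, -0.0947, 0.2245]
ee_rot: [-3.136, 0.001, -1.826]
force: [0.3, 0.3, 0.3]
width: 0.0005
gripper_force: 0.0
```

```bash
python3 - <<'E'
from h import *
t=grab_frame("scene"); cv2.imwrite("pics/s5.png",cv2.resize(t[140:260,130:290],(800,600),interpolation=cv2.INTER_CUBIC)); print(get_state()['force'])
E
```

```text
[-0.52712416 -0.15751829  0.59383542]
```

View pics/s5.png

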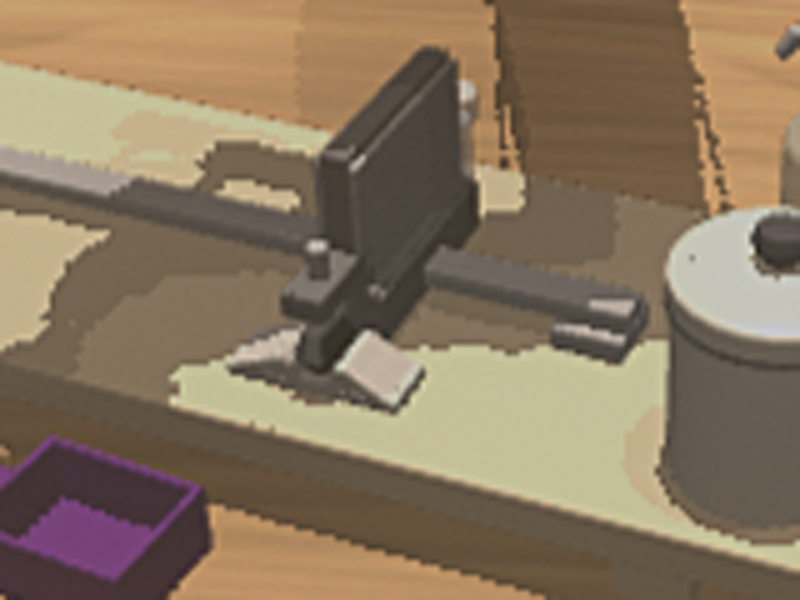

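The roller sits at about (315,350), between both ridges. The gripper is clear, and the peg, tin and scoop are where they were. I'm handing in the job.

```bash
python3 -c "
from station import *
print(job_done())"
```

```text
the job is handed in; nothing more can be done
None
```

I pushed the stop over the gentle ridge and left its roller sitting in the notch. The arm is clear and the job is handed in; the judge's verdict was not shown.

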